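# Press a lens barrel into the V-block for scribing

### The job

I want to scribe an index line on the lens barrel that lies on the wooden rest. Turn the T-knob on the post of the V-block jig clockwise until the keeper arm clicks over and stands open, clear of the V; then lay the barrel in the V, along it and about centred on its length, without dropping or ramming it in. Press it firmly down with the fingers so that it bears on both faces of the V, and finish holding it pressed like that: do not let go.

Things in the scene. Friction and masses are not known exactly. Their poses are not given: they have to be found in the camera images.
- keeper (a joint): angle of the keeper arm and the T-knob fixed on it, about the upright post: 0 = shut (arm over the V), 1.40 rad = open; grows clockwise seen from above. A toggle spring holds it at either end: before 0.70 it drives it back to 0, past 0.70 it snaps on to 1.40 by itself; turning takes up to 0.12 N m
- knob_grip (a point): in the bar of the black T-knob, on the post's axis, 80 mm from the V's middle; turns with the knob. y along the bar and outward along the keeper arm, z up. Bar 52 mm long, 12 thick, from 18 mm below to 10 mm above this point; hub (radius 19 mm at most) from 22 mm below, arm's top 25 mm below. Arm 90 mm long, 20 wide
- v_seat (a point): in the steel V-block jig, fixed on the bench: where the barrel's centre lies when seated in the V's middle, 62 mm above the bench. y along the V, away from the post; x across; z up. Two 45-degree faces, 56 mm long; block 40 mm wide, its top edges 15 mm below this point (fingers that hold the 48 mm barrel across pass outside it); jig base 43 mm below
- barrel_centre (a point): centre of the loose lens barrel: plain aluminium cylinder, diameter 48 mm, 72 mm long, about 0.18 kg, a lens in each end; y along its axis. At the start it lies level on the wooden rest, 35 mm above the bench; either end may go either way in the V
- lens_barrel: the whole lens barrel; origin and axes as barrel_centre
- v_front: the V's half on the -x side of v_seat, with its 45-degree face; axes as v_seat; origin on the bench under v_seat
- v_back: the V's half on the +x side of v_seat, with its 45-degree face; axes and origin as v_front
- lens_rest: the wooden rest: fixed board 64 x 84 x 8 mm with two rails (tops 20 mm above the bench, together 40 mm wide) along its y axis that carry the barrel; origin at the centre of its underside
Not all that is in view belongs to the job. What is shaped like the lens_barrel but turquoise is not meant.

How it is judged:
By the outcome, as a careful person would: the job done as asked, in the order asked, and still so for the second after the job is handed in, while the arm keeps its last pose, push and grip.
It also fails if it takes over 54 s, if anything falls off the work surface, if the arm or the gripper's body presses on something with over 40 N, if the wrist force passes 120 N, or if a joint passes its speed limit or range.

### The arm

A 7-joint arm with a two-finger parallel gripper is mounted at the origin on a cart in front of the work surface, level with it; the furniture and walls round the work are solid. World frame = base frame: x ahead of the robot, y to its left, z up, the work surface at z = 0. Lengths are in m, angles in degrees, forces in N, time in s.
With the tool pointing down it reaches from about 0.4 to 0.85 m from the base axis. Payload 4.5 kg.
Tool frame: the origin (TCP) lies on the centre line of the jaws, within the pads' length; the fingertips stand 22 mm ahead of it and the grasp point (between the pads) lies 3 mm ahead of it (ctrl.nose_length is the distance from the TCP to the fingertips, in m); z points along the fingers, y is the direction in which the jaws open and shut (so a half turn about z gives the same grasp; the last joint's range is limited). The gripper opens to 85 mm and grips with 20 to 120 N. Pads are 22 mm wide; open, the fingers measure 114 mm over their backs; the gripper's body (76 mm by 85 mm) begins 54 mm behind the grasp point. The pads swing forward as they close: fully open they stand 13 mm farther back than shut.
Start: joints at [74.931, 39.483, -11.15, 89.685, 9.013, 51.709, -12.324], TCP at [0.183, -0.598, 0.253] pointing down, gripper open.
Joint ranges: [-172.22, 172.22], [-26.19, 119.32], [-84.43, 86.54], [7.71, 146.69], [-57.33, 237.33], [2.42, 119.75], [-152.13, 152.13]. Speed limits (degrees/s): [147.25, 147.25, 180, 180, 180, 180, 180].

### API

Orientations are given as a 3x3 rotation matrix whose columns are the frame's x, y, z axes.
In Python, from station import ctrl gives the robot as it stands.
- The arm moves only by the tool send_rows, never from a script. Its arguments are lists of equal length, an entry for each row: "rot": the turn, a rotation vector about the tool's x, y, z in degrees, a list of three; "delta_pos": the shift along the tool's x, y, z in mm, a list of three; "hand": the opening, from -1 (shut) to 1 (fully open). A call has 1 to 20 rows; each row is the pose to reach, as a shift and turn from the pose commanded when the call began, along the tool's axes at that moment; what a row does not reach only later rows make up. A row lasts 1/12 s, in which the tool goes at most 41.7 mm and 7.16 degrees, less where a joint would pass 70% of its speed; a pose out of reach is approached as far as the arm can. A call with a gripper value outside its range is refused whole. The fingers move at their own pace and stop on an object; "force" is the grip in N (left out, the last holds). Time passes only in rows, so rows that repeat a pose let the fingers close. It gives the time, the measured TCP pose, the force and the opening at its end, in the units of the state.
- ctrl.state(): the state, without advancing time (a new reading comes with each control period).
- ctrl.capture(name): name is "scene" or "side" or "wrist"; returns (picture, depth): 480x640x3 uint8, red, green, blue; 480x640 float32, m along the optical axis (not along the pixel's ray), 0 where there is no reading.
- ctrl.calibration(name): a dict with "fx", "fy", "cx", "cy" (pixels), "rvec" (rotation vector, rad) and "tvec" (3), from world to camera coordinates, as OpenCV has them; the wrist camera has in their place "T_tool_cam" (4x4, takes a point from camera to tool coordinates, whose origin is the TCP and whose axes are the flange's). Camera axes: x right, y down, z forward; pixel columns grow to the right and rows downward; lengths in m; the calibration is good to about 2 mm. A picture is of the moment at which its call begins: read the wrist's pose just before it. calibration takes no time and is no camera call.
- ctrl.sign_off(): hands the job in, once; it reports no verdict.
Trained networks look in the newest picture that a camera, given by its name, has taken for a name from the list of things; names that differ only in an ending like _2 or _b are one class to them, and where a whole thing is asked for, a point or a joint stands for the part that bears it (a point fixed in the world has none). Each returns a list of dicts, best first, with "p" (0 to 1); they miss things now and then, are a little off and sometimes report something else, mostly with a low value. They report only what shows in the picture. A call takes as long as a camera call. They do not tell look-alikes from the thing itself.
- ctrl.find_in(camera, query): "rect" ([left, top, right, bottom] in pixels, round what is visible of it).
- ctrl.tip_of(camera, query): "centre" ([column, row] in pixels: a listed point, or the origin of a listed thing).
The state is a dict: "time_s": time; "joints": joint angles; "qvel": joint speeds; "joint_efforts": joint torques, N m; "position": TCP position; "ee_rot": TCP orientation; "contact_force": force on the tool from outside, world axes, zero at the start; "moment": the same for the moment, N m; "gripper_width": finger opening in m.
Only numpy, scipy, OpenCV 4.12 (cv2) and the standard library are available. Lean on these libraries where they do the work, as an engineer would, in place of code of your own. Each camera call takes 0.05 s, during which the arm holds its last target. There are 200 camera calls.

## Working session

There is one attempt and no reset: what is moved stays moved. The work goes in short steps, Python scripts to look and compute and a tool call to move; the robot and the scene stay as the last step left them, time stands still between calls to the robot, and variables do not carry over. Pictures are saved under pics/ and viewed, about 8 in all and at most 12, crops included, and the job is handed in when it is done.

Besides the shell and the picture viewer there is one more tool, called after "Emit:" as name(argument=value, ...) on one line, values as JSON. send_rows: Moves the arm, as the interface text tells. Its arguments: {"type":"object","properties":{"rot":{"type":"array","items":{"type":"array","items":{"type":"number"}}},"delta_pos":{"type":"array","items":{"type":"array","items":{"type":"number"}}},"hand":{"type":"array","items":{"type":"number"}},"force":{"type":"number"}},"required":["rot","delta_pos","hand"]}

```bash
ls; mkdir -p pics; cat > h.py <<'E'
import numpy as np, cv2
from station import ctrl
def cam(name, st=None):
    c=ctrl.calibration(name); K=np.array([[c['fx'],0,c['cx']],[0,c['fy'],c['cy']],[0,0,1]])
    if 'T_tool_cam' in c:
        T=np.eye(4); T[:3,:3]=np.array(st['ee_rot']).reshape(3,3); T[:3,3]=st['position']
        return K, T@np.array(c['T_tool_cam'])
    R=cv2.Rodrigues(np.array(c['rvec'],float))[0]; t=np.array(c['tvec'],float).ravel()
    T=np.eye(4); T[:3,:3]=R.T; T[:3,3]=-R.T@t
    return K,T
def shot(name, file=None):
    st=ctrl.state(); im,d=ctrl.capture(name); K,T=cam(name,st)
    if file: cv2.imwrite('pics/'+file,cv2.cvtColor(im,cv2.COLOR_RGB2BGR))
    return im,d,K,T
def ray_z(K,T,px,z):
    r=T[:3,:3]@np.linalg.inv(K)@np.array([px[0],px[1],1.]); o=T[:3,3]
    return o+r*(z-o[2])/r[2]
def cloud(d,K,T):
    v,u=np.mgrid[0:d.shape[0],0:d.shape[1]]
    P=np.stack([(u-K[0,2])/K[0,0]*d,(v-K[1,2])/K[1,1]*d,d],-1)
    W=P@T[:3,:3].T+T[:3,3]; W[d<=0]=np.nan
    return W
E
python3 - <<'E'
from h import *
np.set_printoptions(precision=3,suppress=True)
print(ctrl.state())
ims=[]
for n in ['scene','side']:
    im,d,K,T=shot(n,n+'0.png'); np.savez('/tmp/'+n,im=im,d=d,K=K,T=T); print(n,T)
    W=cloud(d,K,T)
    for q in ['knob_grip','v_seat','barrel_centre','lens_rest']:
        for r in ctrl.tip_of(n,q)[:3]:
            u,v=map(int,np.round(r['centre'])); 
            zz={'knob_grip':None,'v_seat':.062,'barrel_centre':.035,'lens_rest':.0}[q]
            print(q,round(r['p'],2),r['centre'],'depth',W[min(v,479),min(u,639)], 'ray', ray_z(K,T,r['centre'],zz) if zz is not None else '')
E
```

```text
pics
{'time_s': 0.0, 'joints': array([ 74.932,  39.534, -11.143,  89.747,   9.013,  51.709, -12.325]), 'qvel': array([ 0.09 ,  0.127,  0.014, -0.009, -0.098,  0.112,  0.089]), 'joint_efforts': array([  0.   , -53.961,  -1.266, -15.854,   0.009,   0.009,   0.   ]), 'position': array([ 0.183, -0.597,  0.252]), 'ee_rot': array([[ 0.956,  0.293, -0.001],
       [ 0.293, -0.956,  0.002],
       [-0.   , -0.002, -1.   ]]), 'contact_force': array([ 0.245, -0.776, -0.296]), 'moment': array([-0.034,  0.05 ,  0.047]), 'gripper_width': 0.0858177116458201}
scene [[-0.885 -0.223  0.409  0.193]
 [-0.466  0.421 -0.778  0.534]
 [ 0.001 -0.879 -0.476  0.515]
 [ 0.     0.     0.     1.   ]]
knob_grip 0.7 [374.8, 196.6] depth [ 0.507 -0.289  0.137] ray 
v_seat 0.72 [353.9, 241.9] depth [ 0.566 -0.326 -0.001] ray [ 0.521 -0.221  0.062]
barrel_centre 0.82 [289.7, 327.6] depth [0.497 0.065 0.058] ray [0.513 0.041 0.035]
barrel_centre 0.69 [286.0, 282.8] depth [ 0.582 -0.059  0.039] ray [ 0.586 -0.065  0.035]
lens_rest 0.81 [292.6, 344.7] depth [0.49  0.069 0.03 ] ray [0.51 0.04 0.  ]
lens_rest 0.49 [373.7, 195.6] depth [ 0.51  -0.291  0.138] ray [ 0.628 -0.595  0.   ]
side [[-0.945 -0.256  0.202  0.347]
 [-0.326  0.737 -0.592  0.411]
 [ 0.003 -0.626 -0.78   0.863]
 [ 0.     0.     0.     1.   ]]
knob_grip 0.65 [347.1, 185.6] depth [ 0.512 -0.281  0.141] ray 
v_seat 0.86 [329.5, 233.0] depth [ 0.53  -0.245  0.04 ] ray [ 0.526 -0.227  0.062]
barrel_centre 0.75 [284.8, 365.4] depth [0.51  0.053 0.062] ray [0.515 0.042 0.035]
barrel_centre 0.7 [271.3, 298.2] depth [ 0.582 -0.066  0.044] ray [ 0.583 -0.071  0.035]
lens_rest 0.83 [284.6, 369.9] depth [0.507 0.06  0.058] ray [ 0.52   0.035 -0.   ]
```

View pics/side0.png

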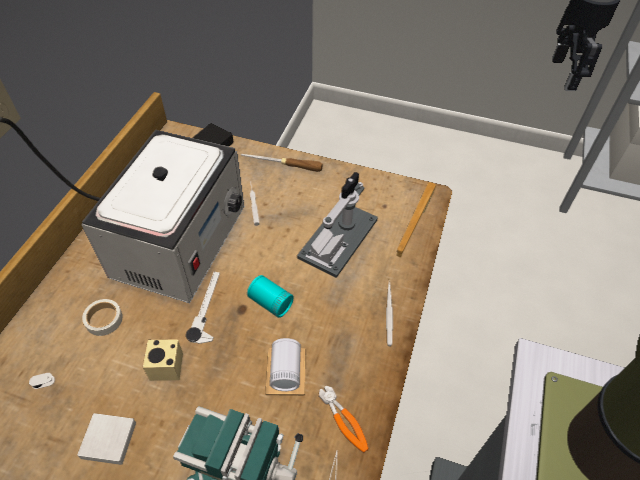

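View pics/scene0.png

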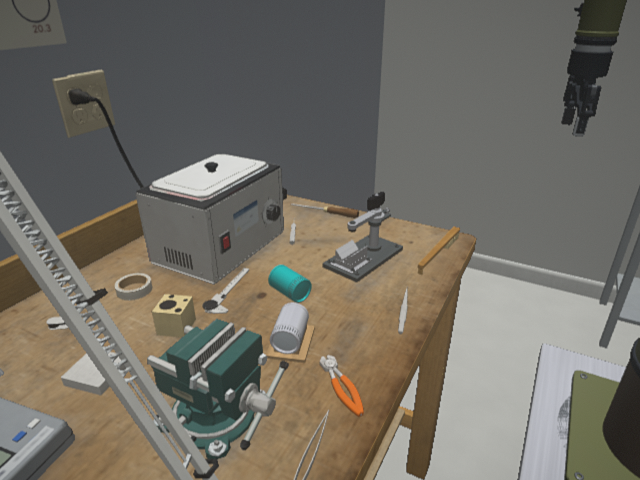

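```bash
python3 - <<'E'
from h import *
np.set_printoptions(precision=3,suppress=True)
for n in ['side','scene']:
    f=np.load(f'/tmp/{n}.npz'); W=cloud(f['d'],f['K'],f['T']); P=W.reshape(-1,3)
    def box(c,r,z0,z1):
        m=(np.hypot(P[:,0]-c[0],P[:,1]-c[1])<r)&(P[:,2]>z0)&(P[:,2]<z1); return P[m]
    J=box((.515,-.25),.14,.012,.3)
    print(n,'hist',np.histogram(J[:,2],bins=np.arange(.01,.19,.008)))
    for nm,c,r,a,b in [('base',(.515,-.25),.13,.012,.026),('arm',(.515,-.25),.13,.098,.117),('knob',(.50,-.29),.06,.124,.18),('barrel',(.514,.042),.06,.03,.08),('board',(.514,.042),.08,.004,.012)]:
        Q=box(c,r,a,b)
        if len(Q)<5: print(nm,len(Q));continue
        ctr,sz,ang=cv2.minAreaRect((Q[:,:2]*1000).astype(np.float32)); print(nm,len(Q),np.array(ctr),np.array(sz),ang,'zmax',Q[:,2].max(),'med',np.median(Q[:,2]))
im=cv2.imread('pics/side0.png'); a=cv2.resize(im[155:290,270:420],None,fx=4,fy=4,interpolation=3); b=cv2.resize(im[265:400,225:325],None,fx=2,fy=2)
c=np.zeros((540,800,3),np.uint8); c[:,:600]=a; c[:270,600:800]=b; cv2.imwrite('pics/crop.png',c)
E
```

```text
side hist (array([1062,  354,  232,  273,  202,   31,   20,   19,   56,   44,  128,
        316,   37,   45,   51,  114,   56,    0,    0,    0,    0,    0]), array([0.01 , 0.018, 0.026, 0.034, 0.042, 0.05 , 0.058, 0.066, 0.074,
       0.082, 0.09 , 0.098, 0.106, 0.114, 0.122, 0.13 , 0.138, 0.146,
       0.154, 0.162, 0.17 , 0.178, 0.186]))
base 1369 [ 489.083 -248.484] [186.315 157.12 ] 58.0531120300293 zmax 0.02598899163055768 med 0.014050048057230424
arm 368 [ 518.183 -265.064] [109.921  20.338] 74.67564392089844 zmax 0.11693918428822869 med 0.10333629169407726
knob 210 [ 512.023 -298.328] [51.649 17.477] 69.71147918701172 zmax 0.14198255282720496 med 0.13649124177936278
barrel 1357 [515.415  40.688] [47.82  73.532] 18.315929412841797 zmax 0.06335904379180701 med 0.055446880167892676
board 682 [509.434  41.783] [145.982 148.28 ] 44.249027252197266 zmax 0.011984179128839978 med 0.00818173937886385
scene hist (array([451, 285, 219, 217, 133,  31,  29,  36,  88,  57, 115, 219,  39,
        60,  62,  93,  10,   0,   0,   0,   0,   0]), array([0.01 , 0.018, 0.026, 0.034, 0.042, 0.05 , 0.058, 0.066, 0.074,
       0.082, 0.09 , 0.098, 0.106, 0.114, 0.122, 0.13 , 0.138, 0.146,
       0.154, 0.162, 0.17 , 0.178, 0.186]))
base 681 [ 475.12  -254.643] [169.579 171.552] 76.8783950805664 zmax 0.02597953133935993 med 0.01520320376123313
arm 278 [ 515.867 -265.234] [111.023  22.937] 75.42139434814453 zmax 0.1169729156403263 med 0.10262478220407606
knob 152 [ 508.46  -297.403] [51.787 15.791] 77.15229797363281 zmax 0.1391846942879552 med 0.13340919129228235
barrel 1209 [512.714  41.729] [47.231 74.566] 18.42034339904785 zmax 0.0607532239668605 med 0.05274136065532686
board 608 [490.966  33.577] [106.968  89.113] 12.27592658996582 zmax 0.011988860971879789 med 0.00761381007814671
```

View pics/crop.png

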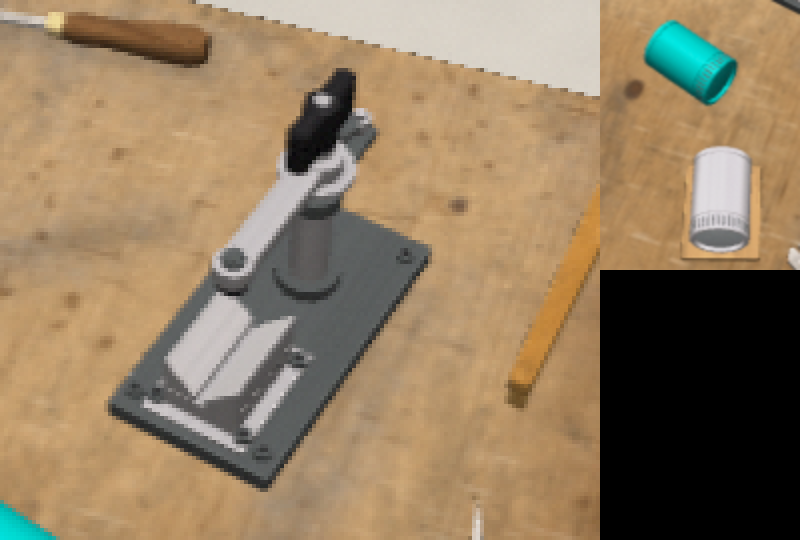

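The silver barrel at side (285,364) sits on the wooden rest and fits the description. The cylinder at (271,297) is the turquoise look-alike. The jig's knob is at (347,186). I'll move above the jig first for a closer look.

Emit:
send_rows(rot=[[0,0,-58],[0,0,-58],[0,0,-58],[0,0,-58],[0,0,-58],[0,0,-58],[0,0,-58],[0,0,-58],[0,0,-58],[0,0,-58],[0,0,-58],[0,0,-58],[0,0,-58],[0,0,-58],[0,0,-58],[0,0,-58]], delta_pos=[[30,-16,-8],[65,-34,-20],[105,-56,-40],[145,-77,-55],[185,-98,-68],[225,-119,-68],[265,-141,-68],[300,-160,-68],[335,-178,-68],[365,-194,-68],[390,-207,-68],[405,-215,-68],[415,-220,-68],[415,-220,-68],[415,-220,-68],[415,-220,-68]], hand=[1,1,1,1,1,1,1,1,1,1,1,1,1,1,1,1])

```text
time_s: 1.83
position: [0.5136, -0.2684, 0.321]
ee_rot: [[0.262, 0.965, -0.002], [0.965, -0.262, -0.002], [-0.002, -0.001, -1.0]]
contact_force: [-0.1, 0.2, -1.5]
gripper_width: 0.0854
```

```bash
cat >> h.py <<'E'
from scipy.spatial.transform import Rotation as Ro
def goal(pos,yaw):
    """tool-frame shift (mm) and rotvec (deg) to TCP pos, tool down, tool y at yaw deg"""
    st=ctrl.state(); R=np.array(st['ee_rot']).reshape(3,3)
    a=np.radians(yaw); y=np.array([np.cos(a),np.sin(a),0]); z=np.array([0,0,-1.]); G=np.c_[np.cross(y,z),y,z]
    print('at',np.round(st['position'],4),'t',st['time_s'],'-> shift',np.round(R.T@(np.array(pos)-st['position'])*1000,1),'rot',np.round(Ro.from_matrix(R.T@G).as_rotvec(degrees=True),1))
E
python3 - <<'E'
from h import *
np.set_printoptions(precision=3,suppress=True)
print(ctrl.state()['position'],ctrl.state()['joints'],ctrl.nose_length)
im,d,K,T=shot('wrist','w0.png'); print(T); np.savez('/tmp/wrist',im=im,d=d,K=K,T=T)
W=cloud(d,K,T);P=W.reshape(-1,3)
for q,zz in [('knob_grip',.131),('v_seat',.062)]:
    for r in ctrl.tip_of('wrist',q)[:2]: print(q,r,ray_z(K,T,r['centre'],zz))
def box(c,r,z0,z1):
    m=(np.hypot(P[:,0]-c[0],P[:,1]-c[1])<r)&(P[:,2]>z0)&(P[:,2]<z1); return P[m]
for nm,c,r,a,b in [('base',(.52,-.25),.1,.013,.025),('arm',(.515,-.25),.11,.095,.115),('knob',(.51,-.295),.045,.125,.16),('V',(.53,-.22),.05,.030,.055)]:
    Q=box(c,r,a,b)
    if len(Q)<5: print(nm,len(Q));continue
    ctr,sz,ang=cv2.minAreaRect((Q[:,:2]*1000).astype(np.float32)); print(nm,len(Q),np.array(ctr),np.array(sz),ang,np.percentile(Q[:,2],[2,50,98]))
E
```

```text
[ 0.514 -0.268  0.321] [ 39.305  33.332 -27.911  92.162  17.605  58.979  -9.077] 0.022
[[ 0.965 -0.245 -0.087  0.535]
 [-0.26  -0.912 -0.318 -0.187]
 [-0.002  0.33  -0.944  0.441]
 [ 0.     0.     0.     1.   ]]
knob_grip {'centre': [322.6, 247.3], 'p': 0.84} [ 0.509 -0.299  0.131]
v_seat {'centre': [318.1, 150.5], 'p': 0.97} [ 0.526 -0.223  0.062]
v_seat {'centre': [322.6, 246.5], 'p': 0.31} [ 0.504 -0.323  0.062]
base 1427 [ 517.112 -264.929] [162.574  85.159] 77.09164428710938 [0.013 0.015 0.024]
arm 1515 [ 519.369 -261.727] [98.415 25.154] 75.7809066772461 [0.1   0.102 0.107]
knob 831 [ 509.397 -300.18 ] [50.353 17.694] 68.65277862548828 [0.128 0.137 0.138]
V 1387 [ 526.302 -222.874] [56.085 39.955] 77.75023651123047 [0.031 0.041 0.047]
```

View pics/w0.png

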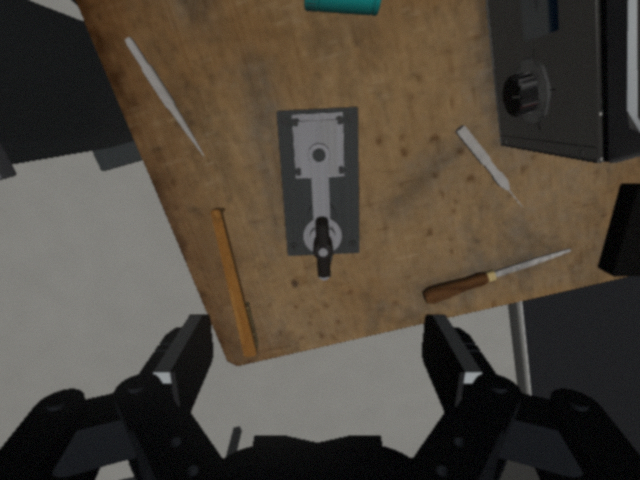

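The V fit (56.1 × 40.0 mm, centre (526.3, -222.9), axis 77.7°, top edge 47 mm) matches the given sizes, and the knob is 79 mm from it. Next I'll go down on the knob and grip it.

Emit:
send_rows(rot=[[0,0,-3],[0,0,-3],[0,0,-3],[0,0,-3],[0,0,-3],[0,0,-3],[0,0,-3],[0,0,-3],[0,0,-3],[0,0,-3],[0,0,-3],[0,0,-3],[0,0,-3],[0,0,-3],[0,0,-3]], delta_pos=[[-16,2,15],[-32,4,35],[-32,4,60],[-32,4,85],[-32,4,110],[-32,4,135],[-32,4,155],[-32,4,170],[-32,4,180],[-32,4,184],[-32,4,184],[-32,4,184],[-32,4,184],[-32,4,184],[-32,4,184]], hand=[1,1,1,1,1,1,1,1,0,-0.3,-0.5,-0.5,-0.5,-0.5,-0.5], force=40)

```text
time_s: 3.23
position: [0.5113, -0.2981, 0.1381]
ee_rot: [[0.208, 0.978, 0.001], [0.978, -0.208, -0.001], [-0.0, 0.002, -1.0]]
contact_force: [-0.0, -0.9, -0.1]
gripper_width: 0.0216
```

```bash
python3 - <<'E'
from h import *
goal((.509,-.300,.137),-12.3); s=ctrl.state(); print(s['gripper_width'],s['contact_force'])
im,d,K,T=shot('wrist','w1.png')
E
```

```text
at [ 0.5113 -0.2981  0.1381] t 3.2333 -> shift [-2.3 -1.9  1.1] rot [0.1 0.  0.3]
0.02160307268120712 [-0.01520387 -0.86937235 -0.13337531]
```

View pics/w1.png

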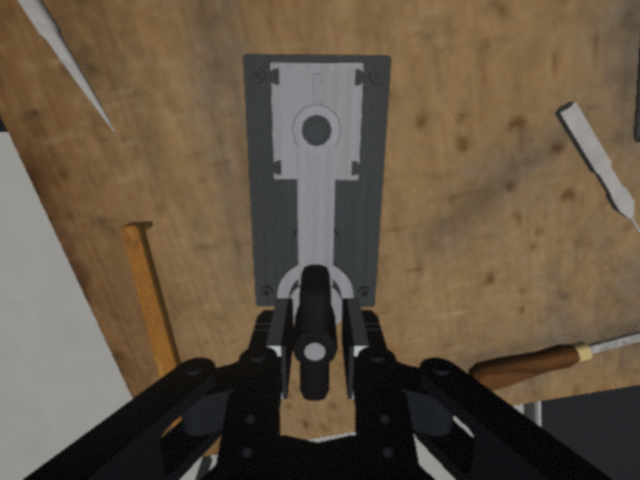

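Emit:
send_rows(rot=[[0,0,0],[0,0,0],[0,0,0],[0,0,0],[0,0,0],[0,0,0],[0,0,5],[0,0,10],[0,0,15],[0,0,20],[0,0,25],[0,0,30],[0,0,35]], delta_pos=[[-2,-1,1],[-2,-1,1],[-2,-1,1],[-2,-1,1],[-2,-1,1],[-2,-1,1],[-2,-1,1],[-2,-1,1],[-2,-1,1],[-2,-1,1],[-2,-1,1],[-2,-1,1],[-2,-1,1]], hand=[-0.5,-1,-1,-1,-1,-1,-1,-1,-1,-1,-1,-1,-1], force=40)

```text
time_s: 4.37
position: [0.5097, -0.3001, 0.1365]
ee_rot: [[0.734, 0.68, 0.001], [0.68, -0.734, -0.001], [-0.0, 0.001, -1.0]]
contact_force: [1.0, -2.6, 1.5]
gripper_width: 0.011
```

```bash
python3 - <<'E'
from h import *
goal((.509,-.300,.137),-12.3-80); s=ctrl.state(); print(s['gripper_width'],s['contact_force'],s['moment'],s['joints'])
E
```

```text
at [ 0.5097 -0.3001  0.1365] t 4.3667 -> shift [-0.5 -0.6 -0.5] rot [ 0.1 -0.  45.1]
0.01102170469125677 [ 0.9569089  -2.55781473  1.48989089] [-0.37205069 -0.0911712   0.06241489] [ 33.29124074  46.1845719  -12.719333   101.27975389  16.44566756
  34.29672051 -36.48057545]
```

Emit:
send_rows(rot=[[0,0,5],[0,0,10],[0,0,15],[0,0,20],[0,0,25],[0,0,30],[0,0,35],[0,0,40],[0,0,43],[0,0,45],[0,0,45],[0,0,45],[0,0,45]], delta_pos=[[0,0,0],[0,0,0],[0,0,0],[0,0,0],[0,0,0],[0,0,0],[0,0,0],[0,0,0],[0,0,0],[0,0,0],[0,0,0],[0,0,0],[0,0,0]], hand=[-1,-1,-1,-1,-1,-1,-1,-1,-1,-1,-1,-1,-1])

```text
time_s: 5.45
position: [0.5097, -0.3, 0.1365]
ee_rot: [[0.999, -0.034, 0.001], [-0.034, -0.999, -0.001], [0.001, 0.001, -1.0]]
contact_force: [0.0, -1.8, 3.1]
gripper_width: 0.0111
```

```bash
python3 - <<'E'
from h import *
goal((.509,-.300,.137),-12.3-80); s=ctrl.state(); print(s['gripper_width'],s['contact_force'],s['moment'],s['joints'])
E
```

```text
at [ 0.5097 -0.3     0.1365] t 5.45 -> shift [-0.7  0.1 -0.5] rot [ 0.  -0.   0.4]
0.01109327150465354 [ 0.02769162 -1.83874866  3.06720828] [-0.40621783 -0.06454123 -0.10788574] [ 26.42007911  45.87248469  -0.72373656 101.67427585   0.99549242
  32.41758867 -66.86585533]
```

Emit:
send_rows(rot=[[0,0,0],[0,0,0],[0,0,0],[0,0,0],[0,0,0],[0,0,0],[0,0,0],[0,0,0],[0,0,0],[0,0,0],[0,0,0]], delta_pos=[[0,0,0],[0,0,0],[0,0,0],[0,0,0],[0,0,-15],[0,0,-45],[0,0,-80],[0,0,-120],[0,0,-150],[0,0,-160],[0,0,-160]], hand=[0,0,0,0,0,0.5,1,1,1,1,1])

```text
time_s: 6.37
position: [0.5109, -0.3002, 0.2992]
ee_rot: [[0.999, -0.035, 0.006], [-0.035, -0.999, -0.003], [0.006, 0.002, -1.0]]
contact_force: [-0.1, 1.0, -0.1]
gripper_width: 0.0856
```

```bash
python3 - <<'E'
from h import *
np.set_printoptions(precision=3,suppress=True)
goal((.514,.041,.30),18.3)
im,d,K,T=shot('wrist','w2.png'); P=cloud(d,K,T).reshape(-1,3)
Q=P[(np.hypot(P[:,0]-.509,P[:,1]+.3)<.115)&(P[:,2]>.095)&(P[:,2]<.112)]
ctr,sz,ang=cv2.minAreaRect((Q[:,:2]*1000).astype(np.float32)); print('arm',len(Q),ctr,sz,ang)
for n in ['side','scene']:
    f=np.load(f'/tmp/{n}.npz'); A=cloud(f['d'],f['K'],f['T']).reshape(-1,3)
    B=A[(A[:,2]>.13)&(A[:,0]>.25)&(A[:,0]<.9)&(A[:,1]<.25)&(A[:,1]>-.25)]
    print(n,len(B),[np.percentile(B[:,i],[0,1,50,99,100]) for i in range(3)])
E
```

```text
at [ 0.511 -0.3    0.299] t 6.3667 -> shift [  -8.7 -341.1   -1.6] rot [   0.4   -0.1 -110.3]
arm 1801 (549.8931274414062, -302.7638244628906) (29.683212280273438, 97.32010650634766) 85.2934341430664
side 14522 [array([0.473, 0.476, 0.773, 0.893, 0.899]), array([-0.25 , -0.246, -0.082,  0.245,  0.25 ]), array([0.13 , 0.131, 0.178, 0.198, 0.206])]
scene 8952 [array([0.471, 0.473, 0.74 , 0.886, 0.896]), array([-0.25 , -0.243, -0.044,  0.249,  0.25 ]), array([0.13 , 0.131, 0.161, 0.19 , 0.203])]
```

View pics/w2.png

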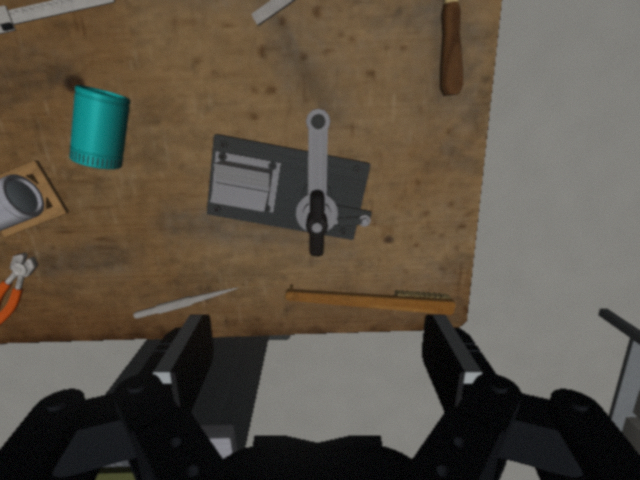

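The keeper arm now points across the jig (px (317,120), along -5°), and the V at (245,190) is clear. On to the barrel.

Emit:
send_rows(rot=[[0,0,-7],[0,0,-14],[0,0,-21],[0,0,-28],[0,0,-35],[0,0,-42],[0,0,-49],[0,0,-56],[0,0,-63],[0,0,-70],[0,0,-77],[0,0,-84],[0,0,-91],[0,0,-98],[0,0,-105],[0,0,-110],[0,0,-110],[0,0,-110]], delta_pos=[[0,-10,0],[-1,-30,0],[-2,-52,0],[-2,-75,0],[-3,-100,0],[-3,-125,0],[-4,-150,0],[-4,-175,0],[-5,-200,0],[-6,-225,0],[-7,-250,0],[-7,-275,0],[-8,-300,0],[-9,-320,0],[-9,-335,0],[-9,-341,0],[-9,-341,0],[-9,-341,0]], hand=[1,1,1,1,1,1,1,1,1,1,1,1,1,1,1,1,1,1])

```text
time_s: 7.92
position: [0.5112, 0.0413, 0.2945]
ee_rot: [[-0.308, 0.951, -0.004], [0.951, 0.308, -0.0], [0.001, -0.004, -1.0]]
contact_force: [-1.0, -0.1, -0.2]
gripper_width: 0.0854
```

```bash
python3 - <<'E'
from h import *
np.set_printoptions(precision=3,suppress=True)
print(ctrl.state()['joints'])
im,d,K,T=shot('wrist','w3.png'); P=cloud(d,K,T).reshape(-1,3)
for r in ctrl.tip_of('wrist','barrel_centre')[:2]: print(r,ray_z(K,T,r['centre'],.035))
for a,b in [(.025,.075),(.04,.075),(.05,.075)]:
    Q=P[(np.hypot(P[:,0]-.514,P[:,1]-.041)<.06)&(P[:,2]>a)&(P[:,2]<b)]
    ctr,sz,ang=cv2.minAreaRect((Q[:,:2]*1000).astype(np.float32)); print('barrel',len(Q),ctr,sz,ang,np.percentile(Q[:,2],99.5))
goal((.514,.041,.038),18.3)
f=np.load('/tmp/wrist.npz')
E
```

```text
[ 10.75   30.442 -32.291 104.961  20.388  50.682 -13.225]
{'centre': [321.4, 199.2], 'p': 0.69} [0.513 0.041 0.035]
barrel 3313 (513.1331787109375, 40.561981201171875) (47.6522102355957, 72.48858642578125) 18.471437454223633 0.0598563904569566
barrel 3198 (513.05078125, 40.572113037109375) (46.602840423583984, 72.4590835571289) 18.15354347229004 0.05986020229924254
barrel 2571 (513.1400756835938, 40.653114318847656) (38.553810119628906, 72.46187591552734) 17.274730682373047 0.05992224105854516
at [0.512 0.04  0.295] t 8.0167 -> shift [ -0.    3.1 257.1] rot [-0.2  0.  -0.5]
```

View pics/w3.png

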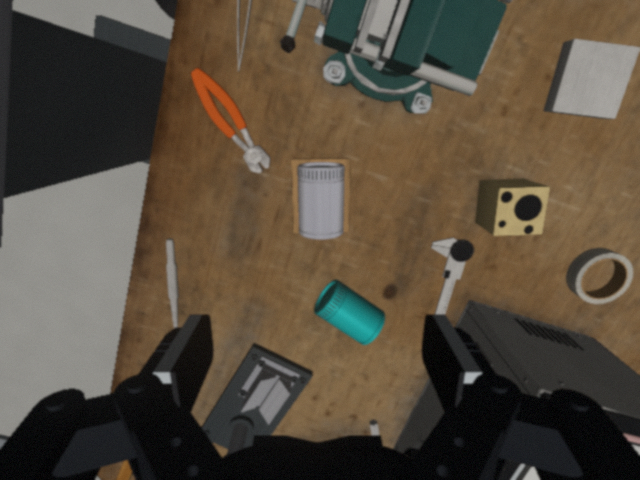

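```bash
python3 - <<'E'
from h import *
np.set_printoptions(precision=3,suppress=True)
goal((.5131,.0406,.036),18.3)
print(np.array(ctrl.calibration('wrist')['T_tool_cam']))
for n in ['side','scene']:
    f=np.load(f'/tmp/{n}.npz'); A=cloud(f['d'],f['K'],f['T']).reshape(-1,3)
    for z in (.03,.06,.09,.12,.15,.18):
        B=A[(A[:,2]>z)&(A[:,2]<.3)&(A[:,0]>.4)&(A[:,0]<.62)&(A[:,1]<.35)&(A[:,1]>.095)]
        print(n,z,len(B),np.percentile(B[:,1],[0,1,5]) if len(B) else '', np.percentile(B[:,0],[1,99]) if len(B) else '')
E
```

```text
at [0.512 0.04  0.295] t 8.0167 -> shift [ -0.1   2.1 259.1] rot [-0.2  0.  -0.5]
[[ 0.002 -0.945 -0.328  0.084]
 [ 1.     0.002 -0.    -0.001]
 [ 0.001 -0.328  0.945 -0.12 ]
 [ 0.     0.     0.     1.   ]]
side 0.03 6467 [0.157 0.168 0.174] [0.443 0.599]
side 0.06 6371 [0.157 0.168 0.174] [0.443 0.599]
side 0.09 4958 [0.157 0.168 0.174] [0.451 0.595]
side 0.12 3003 [0.169 0.171 0.175] [0.474 0.559]
side 0.15 0  
side 0.18 0  
scene 0.03 9147 [0.158 0.171 0.178] [0.436 0.594]
scene 0.06 7879 [0.158 0.17  0.177] [0.437 0.593]
scene 0.09 5710 [0.16  0.171 0.176] [0.465 0.591]
scene 0.12 3224 [0.17  0.172 0.176] [0.471 0.542]
scene 0.15 0  
scene 0.18 0
```

Emit:
send_rows(rot=[[0,0,-0.5],[0,0,-0.5],[0,0,-0.5],[0,0,-0.5],[0,0,-0.5],[0,0,-0.5],[0,0,-0.5],[0,0,-0.5],[0,0,-0.5],[0,0,-0.5],[0,0,-0.5],[0,0,-0.5],[0,0,-0.5],[0,0,-0.5],[0,0,-0.5],[0,0,-0.5]], delta_pos=[[0,2,15],[0,2,40],[0,2,70],[0,2,100],[0,2,130],[0,2,160],[0,2,185],[0,2,205],[0,2,220],[0,2,233],[0,2,243],[0,2,250],[0,2,255],[0,2,258],[0,2,259],[0,2,259]], hand=[1,1,1,1,1,1,1,1,1,1,1,1,1,1,1,1])

```text
time_s: 9.35
position: [0.5145, 0.0421, 0.0375]
ee_rot: [[-0.317, 0.948, 0.001], [0.948, 0.317, -0.0], [-0.0, 0.001, -1.0]]
contact_force: [-0.3, 0.2, -0.7]
gripper_width: 0.0855
```

```bash
python3 - <<'E'
from h import *
goal((.5131,.0406,.036),18.3); s=ctrl.state(); print(s['contact_force'])
im,d,K,T=shot('wrist','w4.png')
E
```

```text
at [0.5145 0.0421 0.0375] t 9.35 -> shift [-0.9 -1.8  1.5] rot [0.  0.  0.2]
[-0.31676477  0.16171247 -0.71158887]
```

View pics/w4.png

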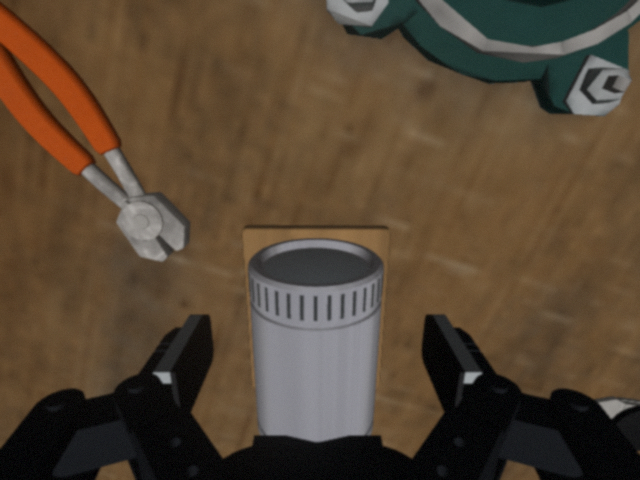

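The silver barrel is between the fingers, centred at column 316. Closing on it.

Emit:
send_rows(rot=[[0,0,0],[0,0,0],[0,0,0],[0,0,0],[0,0,0],[0,0,0],[0,0,0],[0,0,0],[0,0,0],[0,0,0]], delta_pos=[[-1,-2,1],[-1,-2,1],[-1,-2,1],[-1,-2,1],[-1,-2,1],[-1,-2,1],[-1,-2,1],[-1,-2,1],[-1,-2,1],[-1,-2,1]], hand=[0.8,0.5,0.3,0.2,0,-0.1,-0.2,-0.2,-0.2,-0.2], force=50)

```text
time_s: 10.23
position: [0.5142, 0.041, 0.037]
ee_rot: [[-0.317, 0.948, 0.003], [0.948, 0.317, 0.001], [-0.0, 0.003, -1.0]]
contact_force: [0.7, 0.3, 4.8]
gripper_width: 0.0464
```

Emit:
send_rows(rot=[[0,0,0],[0,0,0],[0,0,0],[0,0,0],[0,0,0]], delta_pos=[[0,0,0],[0,0,-2],[0,0,-6],[0,0,-12],[0,0,-20]], hand=[-0.2,-0.2,-0.2,-0.2,-0.2])

```text
time_s: 10.65
position: [0.5119, 0.0403, 0.0563]
ee_rot: [[-0.318, 0.948, -0.002], [0.948, 0.318, -0.001], [0.0, -0.002, -1.0]]
contact_force: [0.8, -0.1, -2.0]
gripper_width: 0.0467
```

```bash
python3 - <<'E'
from h import *
s=ctrl.state(); print(s['contact_force'],s['gripper_width'])
goal((.5263,-.2229,.20),-12.3)
E
```

```text
[ 0.76489372 -0.12987534 -2.00559173] 0.04668136861970909
at [0.5119 0.0403 0.0563] t 10.65 -> shift [-254.1  -70.2 -143.5] rot [-0.1  0.  30.8]
```

Emit:
send_rows(rot=[[0,0,0],[0,0,0],[0,0,0],[0,0,2],[0,0,5],[0,0,9],[0,0,13],[0,0,17],[0,0,21],[0,0,25],[0,0,28],[0,0,30],[0,0,31],[0,0,31],[0,0,31],[0,0,31]], delta_pos=[[0,0,-20],[0,0,-50],[0,0,-85],[-10,-3,-120],[-30,-8,-150],[-55,-15,-170],[-85,-23,-183],[-115,-32,-183],[-145,-40,-183],[-175,-48,-183],[-200,-55,-183],[-222,-61,-183],[-240,-66,-183],[-250,-69,-183],[-254,-70,-183],[-254,-70,-183]], hand=[-0.2,-0.2,-0.2,-0.2,-0.2,-0.2,-0.2,-0.2,-0.2,-0.2,-0.2,-0.2,-0.2,-0.2,-0.2,-0.2])

```text
time_s: 11.98
position: [0.5264, -0.2229, 0.2394]
ee_rot: [[0.217, 0.976, -0.0], [0.976, -0.217, 0.0], [0.0, -0.001, -1.0]]
contact_force: [-0.2, -0.6, -2.5]
gripper_width: 0.0468
```

```bash
python3 - <<'E'
from h import *
np.set_printoptions(precision=3,suppress=True)
s=ctrl.state(); print(s['contact_force'],s['gripper_width'])
goal((.5263,-.2229,.08),-12.3)
im,d,K,T=shot('wrist','w5.png'); P=cloud(d,K,T).reshape(-1,3)
J=P[(np.hypot(P[:,0]-.526,P[:,1]+.223)<.06)&(P[:,2]>.030)&(P[:,2]<.055)]
print('V',len(J)); 
Q=P[(P[:,2]>.18)&(np.hypot(P[:,0]-.526,P[:,1]+.223)<.06)&(P[:,2]<.30)]
print('barrel',len(Q)); 
for X in (J,Q):
    if len(X)>5: print(cv2.minAreaRect((X[:,:2]*1000).astype(np.float32)))
f,D,K,T=shot('side','s5.png'); P=cloud(D,K,T).reshape(-1,3)
im=cv2.imread('pics/s5.png'); c=cv2.resize(im[60:300,240:440],None,fx=2.4,fy=2.4); w=cv2.imread('pics/w5.png')
cv2.imwrite('pics/c5.png',np.hstack([c[:480], cv2.resize(w,(320,240))[:, :].repeat(1,0) if False else cv2.copyMakeBorder(cv2.resize(w,(320,240)),0,240,0,0,cv2.BORDER_CONSTANT)]) )
E
```

```text
[-0.201 -0.604 -2.479] 0.04680463437996817
at [ 0.526 -0.223  0.239] t 11.9833 -> shift [ -0.   -0.1 159.4] rot [-0.  -0.  -0.2]
V 2281
barrel 65122
((526.7158203125, -221.20278930664062), (53.35068130493164, 39.92584228515625), 77.9007568359375)
((525.9869384765625, -222.37220764160156), (72.24229431152344, 118.10746765136719), 76.63975524902344)
```

View pics/c5.png

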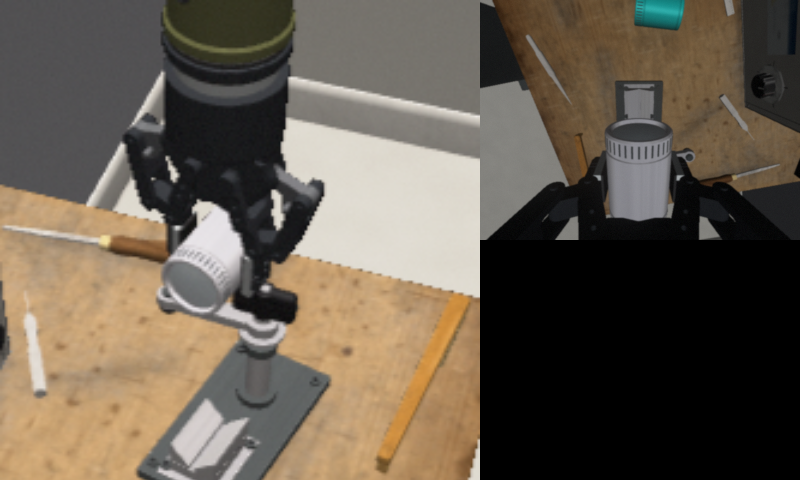

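Emit:
send_rows(rot=[[0,0,0],[0,0,0],[0,0,0],[0,0,0],[0,0,0],[0,0,0],[0,0,0],[0,0,0],[0,0,0],[0,0,0],[0,0,0]], delta_pos=[[0,0,15],[0,0,40],[0,0,65],[0,0,90],[0,0,112],[0,0,130],[0,0,145],[0,0,155],[0,0,161],[0,0,163],[0,0,163]], hand=[-0.2,-0.2,-0.2,-0.2,-0.2,-0.2,-0.2,-0.2,-0.2,-0.2,-0.2])

```text
time_s: 13.0
position: [0.5273, -0.222, 0.0764]
ee_rot: [[0.216, 0.976, 0.0], [0.976, -0.216, 0.0], [0.0, 0.0, -1.0]]
contact_force: [-0.2, -0.1, -2.3]
gripper_width: 0.0469
```

```bash
python3 - <<'E'
from h import *
np.set_printoptions(precision=3,suppress=True)
s=ctrl.state(); print(s['contact_force'],s['moment'])
goal((.5263,-.2229,.064),-12.3)
E
```

```text
[-0.183 -0.08  -2.344] [-0.009  0.003  0.018]
at [ 0.527 -0.222  0.076] t 13.0 -> shift [-1.1 -0.8 12.4] rot [ 0.  -0.  -0.1]
```

Emit:
send_rows(rot=[[0,0,0],[0,0,0],[0,0,0],[0,0,0],[0,0,0],[0,0,0],[0,0,0],[0,0,0],[0,0,0],[0,0,0]], delta_pos=[[-1,-0.5,2],[-1,-0.5,4],[-1,-0.5,6],[-1,-0.5,7],[-1,-0.5,8],[-1,-0.5,9],[-1,-0.5,9.5],[-1,-0.5,10],[-1,-0.5,10],[-1,-0.5,10]], hand=[-0.2,-0.2,-0.2,-0.2,-0.2,-0.2,-0.2,-0.2,-0.2,-0.2])

```text
time_s: 13.83
position: [0.5262, -0.2234, 0.0663]
ee_rot: [[0.216, 0.976, -0.0], [0.976, -0.216, 0.0], [-0.0, -0.0, -1.0]]
contact_force: [0.5, -0.2, -2.7]
gripper_width: 0.0468
```

Still free. Going on slowly, half a millimetre per row.

Emit:
send_rows(rot=[[0,0,0],[0,0,0],[0,0,0],[0,0,0],[0,0,0],[0,0,0]], delta_pos=[[0,0,0.5],[0,0,1],[0,0,1.5],[0,0,2],[0,0,2],[0,0,2]], hand=[-0.2,-0.2,-0.2,-0.2,-0.2,-0.2])

```text
time_s: 14.33
position: [0.5264, -0.2235, 0.0643]
ee_rot: [[0.216, 0.976, 0.0], [0.976, -0.216, -0.0], [-0.0, 0.0, -1.0]]
contact_force: [0.4, -0.8, -1.8]
gripper_width: 0.0465
```

Emit:
send_rows(rot=[[0,0,0],[0,0,0],[0,0,0],[0,0,0]], delta_pos=[[0,0,0.5],[0,0,1],[0,0,1],[0,0,1]], hand=[-0.2,-0.2,-0.2,-0.2])

```text
time_s: 14.67
position: [0.5269, -0.2236, 0.0638]
ee_rot: [[0.216, 0.976, 0.001], [0.976, -0.216, -0.0], [-0.0, 0.002, -1.0]]
contact_force: [0.8, -1.2, 3.6]
gripper_width: 0.0469
```

Emit:
send_rows(rot=[[0,0,0],[0,0,0],[0,0,0],[0,0,0],[0,0,0]], delta_pos=[[0,0,0.5],[0,0,1],[0,0,1],[0,0,1],[0,0,1]], hand=[-0.2,-0.2,-0.2,-0.2,-0.2])

```text
time_s: 15.08
position: [0.5269, -0.2236, 0.0637]
ee_rot: [[0.216, 0.976, 0.002], [0.976, -0.216, -0.001], [-0.001, 0.002, -1.0]]
contact_force: [-1.0, 0.6, 11.7]
gripper_width: 0.0463
```

```bash
python3 - <<'E'
from h import *
np.set_printoptions(precision=3,suppress=True)
s=ctrl.state(); print(s['contact_force'],s['moment'],s['gripper_width'])
goal((.5263,-.2229,.064),-12.3)
E
```

```text
[-0.99   0.644 11.677] [0.127 0.259 0.064] 0.046260068985968565
at [ 0.527 -0.224  0.064] t 15.0833 -> shift [ 0.5 -0.7 -0.3] rot [ 0.1  0.  -0.2]
```

Contact is at z = 0.0637 (expected about 0.064), with the push rising at about 8 N/mm. Now I'll press firmly with a stronger grip.

Emit:
send_rows(rot=[[0,0,0],[0,0,0],[0,0,0],[0,0,0],[0,0,0],[0,0,0],[0,0,0],[0,0,0]], delta_pos=[[0,0,0],[0,0,0.5],[0,0,1],[0,0,1.5],[0,0,1.5],[0,0,1.5],[0,0,1.5],[0,0,1.5]], hand=[-0.2,-0.2,-0.2,-0.2,-0.2,-0.2,-0.2,-0.2], force=75)

```text
time_s: 15.75
position: [0.5269, -0.2236, 0.0637]
ee_rot: [[0.216, 0.976, 0.002], [0.976, -0.216, -0.002], [-0.001, 0.002, -1.0]]
contact_force: [-4.2, 1.4, 24.9]
gripper_width: 0.0464
```

```bash
python3 - <<'E'
from h import *
np.set_printoptions(precision=3,suppress=True)
s=ctrl.state(); print(s['contact_force'],s['moment'],s['gripper_width'],s['position'])
im,d,K,T=shot('wrist','w6.png'); P=cloud(d,K,T).reshape(-1,3)
y=np.array([np.cos(np.radians(77.7)),np.sin(np.radians(77.7))]); x=np.array([y[1],-y[0]])
q=(P[:,:2]-[.5263,-.2229]); a=q@y; b=q@x
m=(abs(a)<.05)&(abs(b)<.018)&(P[:,2]>.075)&(P[:,2]<.1)
print('barrel top z',np.percentile(P[m,2],[50,98]),'end along V',np.nanmax(a[m]),'n',m.sum())
m2=m&(a>.015); A=np.c_[P[m2,2]]; 
# circle fit in section across the V near the visible end
bb,zz=b[m2],P[m2,2]; S=np.linalg.lstsq(np.c_[2*bb,2*zz,np.ones_like(bb)],bb**2+zz**2,rcond=None)[0]
print('section centre across,z',S[:2],'r',np.sqrt(S[2]+S[0]**2+S[1]**2))
for n in ['side','scene']:
    im,d,K,T=shot(n,n+'6.png'); P=cloud(d,K,T).reshape(-1,3); Q=P[(np.hypot(P[:,0]-.509,P[:,1]+.3)<.115)&(P[:,0]>.53)&(P[:,1]<-.265)&(P[:,2]>.09)&(P[:,2]<.112)]
    if len(Q)>5: print(n,'arm',len(Q),cv2.minAreaRect((Q[:,:2]*1000).astype(np.float32)))
s=cv2.imread('pics/side6.png')[130:330,240:440]; w=cv2.imread('pics/scene6.png')[140:340,270:470]
cv2.imwrite('pics/c6.png',np.hstack([cv2.resize(s,(400,400)),cv2.resize(w,(400,400))]))
E
```

```text
[-4.206  1.369 24.877] [0.282 0.84  0.047] 0.04637644552280947 [ 0.527 -0.224  0.064]
barrel top z [0.083 0.086] end along V 0.035508226295249426 n 16851
section centre across,z [-0.     0.065] r 0.019799388108221426
side arm 23 ((598.119140625, -300.48126220703125), (3.8810393810272217, 14.008502960205078), 19.230979919433594)
```

View pics/c6.png

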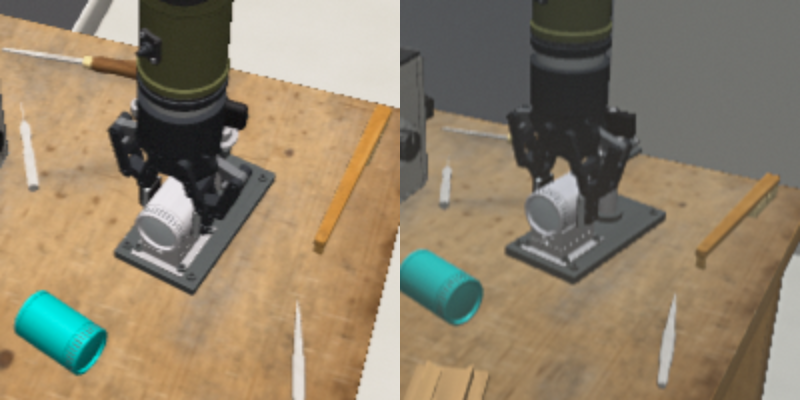

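The barrel is seated: its top is at 86 mm, its end is 35.5 mm from the V's middle, and the keeper stands open behind it. I'll take out the small sideways load (-4 N) so both faces share the push evenly.

Emit:
send_rows(rot=[[0,0,0],[0,0,0],[0,0,0],[0,0,0],[0,0,0],[0,0,0],[0,0,0],[0,0,0]], delta_pos=[[0,-0.3,0],[0,-0.5,0],[0,-0.5,0],[0,-0.5,0],[0,-0.5,0],[0,-0.5,0],[0,-0.5,0],[0,-0.5,0]], hand=[-0.2,-0.2,-0.2,-0.2,-0.2,-0.2,-0.2,-0.2])

```text
time_s: 16.57
position: [0.5269, -0.2236, 0.0637]
ee_rot: [[0.216, 0.976, 0.003], [0.976, -0.216, -0.002], [-0.001, 0.003, -1.0]]
contact_force: [-3.1, 1.3, 23.2]
gripper_width: 0.0463
```

```bash
python3 - <<'E'
from station import ctrl
s=ctrl.state(); print(s['contact_force'],s['position'],s['gripper_width'],s['time_s']); print(ctrl.sign_off())
E
```

```text
[-3.13806411  1.26293713 23.23303901] [ 0.52692242 -0.22360441  0.06368589] 0.04631942575284947 16.5667
the job is handed in; nothing more can be done
None
```

The job is handed in. The keeper is open, and the silver barrel lies in the V, still gripped and pressed down. It took 16.6 s of the 54 s allowed.

- **Keeper:** I gripped the T-knob and turned it clockwise about 80°, past the snap point. The wrist picture afterwards showed the arm standing across the jig, at about -5° where it had been at about 77.7°, clear of the V.
- **Barrel:** I took the silver barrel off the wooden rest, not the turquoise look-alike, and lowered it slowly. First contact was a few newtons.
- **Seating:** The barrel's top is at 86 mm, which is what a seated barrel should give. Its end is 35.5 mm from the V's middle, against 36 mm if exactly centred.
- **Push at hand-in:** The push down is about 23 N with the grip set at 75 N.

Three checks were less clean:

- **Sideways force:** About 3 N remains, so one face of the V carries somewhat more than the other, but by that reading both are loaded.
- **Circle fit:** My fit of the barrel's cross-section gave a 20 mm radius instead of 24. I relied on the top height and the force instead.
- **Keeper at the end:** The gripper hides most of the arm in the last pictures. I only saw it partly then and could not measure its angle again.

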